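Pass a bush under the bridge bar of the height gauge

TASK

Check that the tall turned bush clears the height gauge: stand it in the gauge's lane in front of the bridge bar, then push it along the lane under the bar until it bears on the sprung stop pad beyond, and keep it pressed there with about 10 newtons for a second (never more than 14 newtons, and without jamming it up against the bar). Then ease off slowly and leave it standing under the bar, and leave the other parts on the bench where they are.

Things in the scene. Friction and masses are not known exactly. Their poses are not given: they have to be found in the camera images.
- bush_center (a point): centre (half-way up) of the loose turned bush: a plain brown steel cylinder with a bore, standing on end, 53 mm diameter, 48 mm high (much taller than the ring and the nut), 0.2 to 0.4 kg; z along its axis. Grip it across its outside; nothing can enter its bore. Oiled (friction about 0.25), so it slides easily but needs a firm grip; bench friction takes 1 to 3 N of the push
- gauge: fixed dark steel height gauge; origin on the bench top (z = 0) under the middle of the bridge bar, x along the lane in the pushing direction (mouth to stop), y across, z up. The lane has no floor: parts slide on the bench between two fences 14 mm high, 12 mm thick, 57 mm apart inside, x = -135 to +80 mm, flared outward in front of that to x = -160 mm. Two posts beside the bar
- bridge_bar: the fixed bright bridge bar across the lane; origin and axes as the gauge. 12 mm wide (x = -6 to +6 mm), underside 50 mm and top 60 mm above the bench, its screw heads 63 mm
- stop_frame: cross plate at the lane's far end (x = 70 to 80 mm, 44 mm high), origin and axes as the gauge. It carries a rod with a sprung bright pad (44 mm wide, 6 to 42 mm above the bench) facing the bar. The free pad's face lies anywhere from x = 18.5 to 38.5 mm; this is not reported and must be felt. Its damped spring gives 8 N per mm from first touch and pushes back when eased off
- spacer: bystander: loose flat white metal ring, 42 mm diameter, 16 mm high; origin at the centre of its underside. Its place and the bush's are swapped at random
- flange_nut: bystander: loose dark flanged nut, 46 mm diameter, 22 mm high; origin at the centre of its underside. (A closed tool box 163 mm high, with hand tools on it up to 190 mm, stands between the loose parts and the gauge, about x = 0.17 to 0.56, y = -0.06 to 0.17 m: carry the bush over it.)
There are look-alikes about, which are no part of the job. What is shaped like the part that bears bush_center but blue is not meant.

How it is judged:
On the way, in this order (a step that is already met when the one before it is completed fails the run):
1. the bush stands on the bench in the lane, in front of the bridge bar (x of bush_center in the frame of gauge between -0.125 and -0.03 m and y of bush_center in the frame of gauge between -0.004 and 0.004 m and height (world z) of bush_center below 0.026 m and angle between bush_center's own z axis and vertical below 0.05 rad), for 0.2 s.
2. the bush is under the bar and presses on the stop pad with more than 5 N for half a second (contact force between bush and stop_frame above 5 N and x of bush_center in the frame of gauge above -0.01 m and height (world z) of bush_center below 0.027 m), for 0.5 s.
At the end, for the whole second after the job is handed in: The bush stands upright and at rest in the lane under the bar, its axis between 14 mm before and 18 mm beyond the bar's middle, and the robot has let go (x of bush_center in the frame of gauge between -0.014 and 0.018 m and y of bush_center in the frame of gauge between -0.004 and 0.004 m and height (world z) of bush_center below 0.026 m and angle between bush_center's own z axis and vertical below 0.05 rad and linear speed of bush below 0.01 m/s); the robot touches nothing.
It fails at once if the bush is pressed on the stop pad with more than 14 N (contact force between bush and stop_frame above 14 N).
It fails at once if the bush is jammed against the bridge bar with more than 6 N (contact force between bush and bridge_bar above 6 N).
It fails at once if another part on the bench is moved more than 30 mm (distance of any of spacer, flange_nut from where it was at the start of the episode above 0.03 m).
It also fails if it takes over 72 s, if anything falls off the work surface, if the arm or the gripper's body presses on something with over 40 N, if the wrist force passes 120 N, or if a joint passes its speed limit or range.

ROBOT

A 6-joint arm with a two-finger parallel gripper is mounted at the origin on the work surface; the furniture and walls round the work are solid. World frame = base frame: x ahead of the robot, y to its left, z up, the work surface at z = 0. Lengths are in m, angles in rad, forces in N, time in s.
With the tool pointing down it reaches from about 0.425 to 0.95 m from the base axis. Payload 3.5 kg.
Tool frame: the origin (TCP) lies midway between the tips of the shut fingers; the grasp point (between the pads) lies 19 mm behind it; z points along the fingers, y is the line along which they close (so a half turn about z gives the same grasp; the last joint's range is limited). The gripper opens to 85 mm and grips with 20 to 120 N. Pads are 22 mm wide; open, the fingers measure 114 mm over their backs; the gripper's body (76 mm by 85 mm) begins 54 mm behind the grasp point. The pads swing forward as they close: fully open they stand 13 mm farther back than shut.
Start: joints at [-1.441, 0.286, 1.577, -0, 1.279, -0.15], TCP at [0.186, -0.649, 0.231] pointing down, gripper open.
Joint ranges: [-2.77, 2.77], [-0.9, 2.22], [0.21, 2.48], [-1.53, 4.67], [0.24, 2.81], [-2.84, 2.84]. Speed limits (rad/s): [2.79, 2.79, 3.14, 3.14, 3.14, 3.14].

INTERFACE

Orientations are given as a unit quaternion [x, y, z, w].
In Python, from plant import get_state, read_camera, ctrl gives the robot as it stands.
- The arm moves only by the shell command python3 -m crank 'ROWS' [FORCE]. ROWS is JSON, a list of rows, each a list of 3 entries, a list of its own where there are three numbers: the shift along the tool's x, y, z in mm, then the turn about the tool's z in degrees, then the closure in counts, from 0 (fully open) to 255 (shut). In form: [[[tx, ty, tz], yaw, claw], ...]. A call has 1 to 10 rows; each row is the pose to reach, as a shift and turn from the pose commanded when the call began, along the tool's axes at that moment; what a row does not reach only later rows make up. A row lasts 1/10 s, in which the tool goes at most 50 mm and 8.59 degrees, less where a joint would pass 70% of its speed; a pose out of reach is approached as far as the arm can. A call with a gripper value outside its range is refused whole. The fingers move at their own pace and stop on an object; FORCE is the grip in N (left out, the last holds). Time passes only in rows, so rows that repeat a pose let the fingers close. It gives the time, the measured TCP pose, the force, the opening and the grip force at its end, in the units of the state.
- get_state(): the state, without advancing time (a new reading comes with each control period).
- read_camera(name): name is "side" or "top"; returns a dict with "frame" (400x640x3 uint8, blue, green, red), "range_z" (400x640 float32, m along the optical axis (not along the pixel's ray), 0 where there is no reading), "vfov" (degrees; the focal length in pixels is half the picture's height over the tangent of half this angle, whatever the lens; pixels are square), "cx", "cy" (the principal point, pixels), "origin" and "orientation" of the camera in the world. Camera axes: x right, y down, z forward; pixel columns grow to the right and rows downward; lengths in m; the calibration is good to about 2 mm. A picture is of the moment at which its call begins.
- ctrl.sign_off(): hands the job in; it is judged then, once.
The state is a dict: "time": time; "qpos": joint angles; "dq": joint speeds; "joint_efforts": joint torques, N m; "eef_pos": TCP position; "tcp_rot": TCP orientation; "contact_force": force on the tool from outside, world axes, zero at the start; "wrist_torque": the same for the moment, N m; "opening": opening from 0.0 (shut) to 1.0 (fully open); "finger_force": force on a finger pad.
Only numpy, scipy, OpenCV 4.12 (cv2) and the standard library are available. Lean on these libraries where they do the work, as an engineer would, in place of code of your own. Each camera call takes 0.05 s, during which the arm holds its last target. There are 200 camera calls.

## Working session

There is one attempt and no reset: what is moved stays moved. The work goes in short steps, Python scripts to look and compute and a shell command to move; the robot and the scene stay as the last step left them, time stands still between calls to the robot, and variables do not carry over. Pictures are saved under pics/ and viewed, at most 10 in all, crops included, and the job is handed in when it is done.

```bash
ls; mkdir -p pics
cat > h.py <<'E'
import numpy as np,cv2
from scipy.spatial.transform import Rotation as R
from plant import get_state, read_camera, ctrl
def cam(n):
    c=read_camera(n); np.savez('%s.npz'%n,**{k:np.array(v) for k,v in c.items()}); return c
def load(n): return dict(np.load('%s.npz'%n))
def pts(c):
    h,w=c['range_z'].shape; f=h/2/np.tan(np.radians(float(c['vfov']))/2)
    u,v=np.meshgrid(np.arange(w),np.arange(h)); z=c['range_z']
    P=np.stack([(u-c['cx'])/f*z,(v-c['cy'])/f*z,z],-1)
    return P@R.from_quat(c['orientation']).as_matrix().T+c['origin']
E
python3 - <<'E'
from h import *
for n in('top','side'):
    c=cam(n); cv2.imwrite(f'pics/{n}0.png',c['frame']); print(n,c['vfov'],c['cx'],c['cy'],c['origin'],c['orientation'])
print(get_state())
E
```

```text
pics
top 51.50772316224577 324.553391918831 197.58917811159307 [0.45110483 0.08948057 0.90815327] [-0.70544865  0.70728015 -0.03259613  0.03216344]
side 53.6517124731942 311.3115110339785 206.57556261081302 [0.22052429 0.35792874 0.79510457] [-0.40738678  0.87648284 -0.23268601  0.10803266]
{'time': 0.1, 'qpos': array([-1.44099873e+00,  2.87101993e-01,  1.57800821e+00, -1.02345712e-05,
        1.27860900e+00, -1.49970835e-01]), 'dq': array([ 0.00095335, -0.002545  , -0.00406729,  0.00133159,  0.00092854,
        0.00064789]), 'joint_efforts': array([ 6.96899206e-04, -4.07296586e+01, -2.93699616e+01, -1.54247277e-04,
        3.40578576e-03,  2.86911188e-06]), 'eef_pos': array([ 0.18635809, -0.64815477,  0.23008101]), 'tcp_rot': array([ 9.90231380e-01,  1.39429849e-01,  5.82610966e-06, -1.06327213e-03]), 'contact_force': array([-0.01653638,  0.25252323,  0.63304461]), 'wrist_torque': array([0.0249559 , 0.00685712, 0.03601694]), 'finger_force': 0.0, 'opening': 1.0010674528654153}
```

View pics/top0.png

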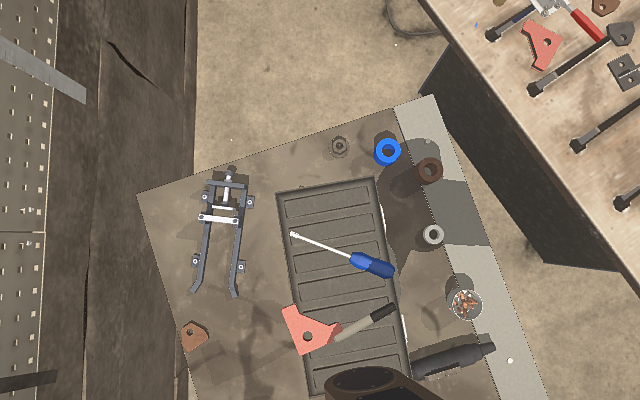

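View pics/side0.png

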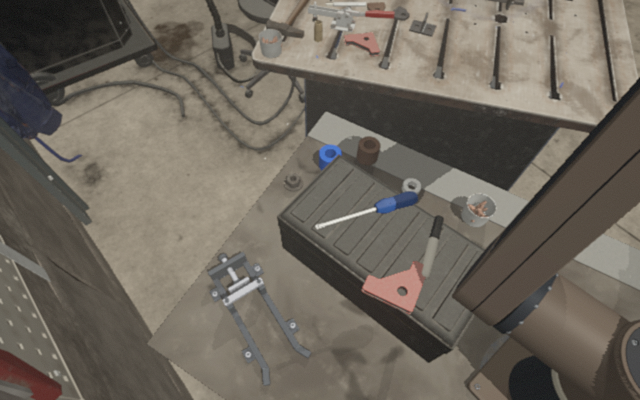

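Top view candidates: the brown cylinder at (430,170), the blue look-alike at (388,151), the white ring at (433,234) and the dark nut at (339,146). The brown one fits the description; in the side view it is at (368,150). The gauge's bar is at top (218,219) and its mouth at about (217,295). I'll check these in a close crop and measure.

Run:
```python
from h import *
c=load('top');s=load('side')
a=cv2.resize(c['frame'][120:270,310:470],(400,375),interpolation=cv2.INTER_CUBIC)
b=cv2.resize(c['frame'][160:310,170:270],(400,600),interpolation=cv2.INTER_CUBIC)
im=np.zeros((600,800,3),np.uint8);im[:375,:400]=a;im[:,400:]=b
d=cv2.resize(s['frame'][130:220,280:440],(400,225),interpolation=cv2.INTER_CUBIC);im[375:,:400]=d
cv2.imwrite('pics/crop0.png',im)
for n,c in(('top',c),('side',s)):
    P=pts(c);ok=c['range_z']>0
    # bush top
    X,Y,Z=P[...,0],P[...,1],P[...,2]
    uv=(430,170) if n=='top' else (368,150)
    m=np.zeros(ok.shape,bool);m[uv[1]-25:uv[1]+25,uv[0]-20:uv[0]+20]=1
    m&=ok&(Z>.042)&(Z<.056)
    q=P[m];ctr,r=cv2.minEnclosingCircle(q[:,:2].astype(np.float32));print(n,'bush',ctr,r,np.median(q[:,2]),len(q))
    # bench level nearby
    for (x,y) in [((220,250),(217,330),(300,150)) if n=='top' else ((270,320),(320,250),(300,170))][0]: print(P[y,x])
```

```text
top bush (0.5892189741134644, -0.13231660425662994) 0.026826709508895874 0.04896572070243588 395
[0.42079521 0.31563959 0.00321169]
[0.25119275 0.31915857 0.00087808]
[0.64036739 0.14296639 0.00266394]
side bush (0.5882900953292847, -0.13321317732334137) 0.02805216610431671 0.04863329067162736 279
[ 0.42214788  0.29531377 -0.001105  ]
[0.42673617 0.16352195 0.14320126]
[6.63687812e-01 2.00734572e-02 6.19907486e-04]
```

View pics/crop0.png

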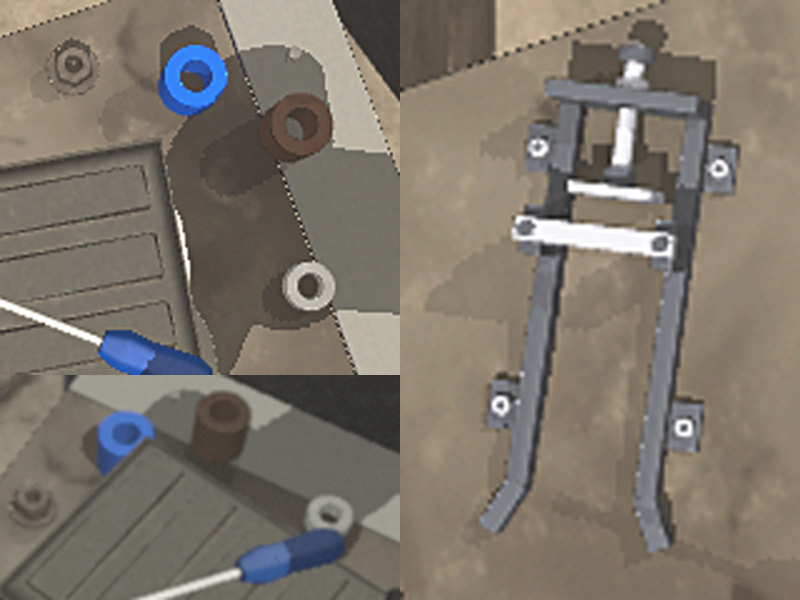

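The crop confirms it: the brown cylinder is at crop (300,125), with the blue one, ring and nut apart from it. The gauge's mouth is at the bottom of the crop (575,530) and its bar at (595,235). Next, the gauge pose.

Run:
```python
from h import *
for n in('top','side'):
    c=load(n);P=pts(c);ok=c['range_z']>0
    q=P[ok]; q=q[(q[:,0]>.25)&(q[:,0]<.68)&(q[:,1]>.2)&(q[:,1]<.42)]
    bar=q[(q[:,2]>.055)&(q[:,2]<.067)]
    print(n,'bar n',len(bar),bar.min(0),bar.max(0),bar.mean(0))
    rect=cv2.minAreaRect((bar[:,:2]*1000).astype(np.float32)); print(rect)
    ctr=np.array(rect[0])/1000; bx=cv2.boxPoints(rect)
    e=max((bx[1]-bx[0],bx[2]-bx[1]),key=np.linalg.norm); th=np.arctan2(e[1],e[0])-np.pi/2
    th=(th+np.pi/2)%np.pi-np.pi/2
    print('bar yaw',np.degrees(th))
    for it in range(4):
        ex=np.array([np.cos(th),np.sin(th)]);ey=np.array([-ex[1],ex[0]])
        g=np.c_[(q[:,:2]-ctr)@ex,(q[:,:2]-ctr)@ey]
        f=(g[:,0]>-.125)&(g[:,0]<-.015)&(q[:,2]>.0105)&(q[:,2]<.0185)&(abs(g[:,1])>.022)&(abs(g[:,1])<.05)
        L=g[f&(g[:,1]>0)];Rr=g[f&(g[:,1]<0)]
        a=np.polyfit(L[:,0],L[:,1],1);b=np.polyfit(Rr[:,0],Rr[:,1],1)
        th+=np.arctan((a[0]+b[0])/2)
        # x-constant offset at bar
        off=(a[1]+b[1])/2; ctr=ctr+off*ey
    print('ctr',ctr,'yaw',np.degrees(th),a,b,len(L),len(Rr),off, 'pct',np.percentile(L[:,1],[5,95]),np.percentile(Rr[:,1],[5,95]))
    ex=np.array([np.cos(th),np.sin(th)]);ey=np.array([-ex[1],ex[0]])
    g=np.c_[(q[:,:2]-ctr)@ex,(q[:,:2]-ctr)@ey]
    b=(q[:,2]>.057)&(abs(g[:,1])<.03)&(q[:,2]<.066);print('bar x',g[b,0].min(),g[b,0].max(),'z',np.median(q[b,2]))
    p=(q[:,2]>.037)&(q[:,2]<.047)&(abs(g[:,1])<.02)
    print('pad/plate x hist',np.histogram(g[p,0],bins=np.arange(.01,.1,.004)))
    bb=(abs(q[:,2])<.02)&(abs(g[:,1])<.02)&(g[:,0]<-.03)&(g[:,0]>-.13);print('bench z in lane',np.median(q[bb,2]))
```

```text
top bar n 238 [0.47726613 0.26556548 0.05513956] [0.49603274 0.34757243 0.06588705] [0.48632373 0.30619191 0.06145933]
((486.3650817871094, 306.72381591796875), (81.9200210571289, 11.916086196899414), 82.95661926269531)
bar yaw -7.0433865
ctr [0.4863174  0.30633791] yaw -7.009641549420792 [-0.00693655  0.03416246] [ 0.00693683 -0.03416243] 314 307 1.2094370425291823e-08 pct [0.02895661 0.04032816] [-0.04005912 -0.02875859]
bar x -0.005942636082951774 0.0059450445755305035 z 0.06125383668825146
pad/plate x hist (array([ 0,  0,  0, 40, 17,  0,  0,  0,  0,  0,  0,  0,  0,  0,  4, 37, 27,
       14,  0,  0,  0,  0]), array([0.01 , 0.014, 0.018, 0.022, 0.026, 0.03 , 0.034, 0.038, 0.042,
       0.046, 0.05 , 0.054, 0.058, 0.062, 0.066, 0.07 , 0.074, 0.078,
       0.082, 0.086, 0.09 , 0.094, 0.098]))
bench z in lane 0.0010899135836183182
side bar n 308 [0.4727239  0.26535783 0.05501999] [0.49738209 0.34667394 0.06578709] [0.48299158 0.30690254 0.06090475]
((483.57843017578125, 306.1028137207031), (82.06078338623047, 15.38989543914795), 80.40453338623047)
bar yaw -9.595459
ctr [0.48360061 0.30626023] yaw -6.891248540760833 [-0.0081799   0.03404238] [ 0.00754351 -0.03407642] 378 353 -1.702403770345584e-05 pct [0.02896787 0.03994864] [-0.04009971 -0.02895704]
bar x -0.006655658740014747 0.006488604316010222 z 0.060989524101932036
pad/plate x hist (array([ 0,  0,  7, 52, 18,  0,  0,  0,  0,  0,  0,  0,  0,  0,  8, 57, 32,
       19,  0,  0,  0,  0]), array([0.01 , 0.014, 0.018, 0.022, 0.026, 0.03 , 0.034, 0.038, 0.042,
       0.046, 0.05 , 0.054, 0.058, 0.062, 0.066, 0.07 , 0.074, 0.078,
       0.082, 0.086, 0.09 , 0.094, 0.098]))
bench z in lane 0.0012328950749337375
```

Run:
```python
from h import *
B=np.array([.5888,-.1327])
for n in('top','side'):
    P=pts(load(n));q=P[load(n)['range_z']>0]
    d=q[:,:2]-B;r=np.hypot(*d.T);a=np.degrees(np.arctan2(d[:,1],d[:,0]))
    for lo,hi in((.008,.06),(.06,.4)):
        m=(q[:,2]>lo)&(q[:,2]<hi)&(r>.031)&(r<.16)
        print(n,lo,[(k,round(1000*r[m&(a>=k)&(a<k+20)].min())) for k in range(-180,180,20) if (m&(a>=k)&(a<k+20)).any()])
```

```text
top 0.008 [(-180, 116), (40, 73), (60, 72), (80, 89), (160, 120)]
top 0.06 [(100, 133), (120, 138)]
side 0.008 [(-180, 116), (40, 72), (60, 70), (160, 123)]
side 0.06 [(100, 132), (120, 141)]
```

```bash
cat >> h.py <<'E'
def go(x,y,z,yaw=None):
    s=get_state();M=R.from_quat(s['tcp_rot']).as_matrix()
    d=M.T@(np.array([x,y,z])-s['eef_pos'])*1000
    cur=np.degrees(np.arctan2(M[1,0],M[0,0]))
    print('rows:',d.round(1),'turn',None if yaw is None else round((cur-yaw+180)%360-180,1),'cur yaw',round(cur,2),'tilt',M[:,2].round(4),s['eef_pos'].round(4),s['time'])
G=np.array([.4853,.3063]);th=np.radians(-7.0)
def gw(x,y=0): return G+x*np.array([np.cos(th),np.sin(th)])+y*np.array([-np.sin(th),np.cos(th)])
def gx():
    s=get_state();d=s['eef_pos'][:2]-G
    return (d@[np.cos(th),np.sin(th)]).round(4),(d@[-np.sin(th),np.cos(th)]).round(4),s['eef_pos'][2].round(4)
E
python3 -c "
from h import *
go(.5888,-.1327,.23,83)"
```

```text
rows: [ 529.1 -384.3    1.1] turn -67.0 cur yaw 16.03 tilt [-3.0e-04  2.1e-03 -1.0e+00] [ 0.1864 -0.6482  0.2301] 0.1
```

```bash
python3 -m crank '[[[529,-384,0],-67,0],[[529,-384,0],-67,0],[[529,-384,0],-67,0],[[529,-384,0],-67,0],[[529,-384,0],-67,0],[[529,-384,0],-67,0],[[529,-384,0],-67,0],[[529,-384,0],-67,0],[[529,-384,0],-67,0],[[529,-384,0],-67,0]]' 70; python3 -c "
from h import *
go(.5888,-.1327,.1,83)"
```

```text
time: 1.1
eef_pos: [0.4949, -0.2527, 0.231]
tcp_rot: [0.749, 0.663, -0.0, -0.0]
contact_force: [0.5, -0.8, -0.9]
opening: 0.998
finger_force: 0.0
rows: [130.5  78.7 131. ] turn 0.0 cur yaw 83.03 tilt [-3.e-04  2.e-04 -1.e+00] [ 0.4949 -0.2527  0.231 ] 1.1
```

```bash
python3 -m crank '[[[130,79,50],0,0],[[130,79,100],0,0],[[130,79,130],0,0],[[130,79,130],0,0],[[130,79,130],0,0],[[130,79,130],0,0],[[130,79,130],0,0],[[130,79,130],0,0]]'
python3 - <<'E'
from h import *
go(.5888,-.1327,.01,83)
c=cam('top');s=cam('side')
im=np.hstack([cv2.resize(c['frame'][100:240,350:510],(400,350)),cv2.resize(s['frame'][80:220,290:450],(400,350))]);cv2.imwrite('pics/ab.png',im)
E
```

```text
time: 1.9
eef_pos: [0.5894, -0.1369, 0.1039]
tcp_rot: [0.749, 0.662, 0.001, 0.002]
contact_force: [1.1, -0.2, 0.2]
opening: 1.001
finger_force: 0.0
rows: [ 4.2 -1.5 93.9] turn -0.1 cur yaw 82.95 tilt [ 0.0039 -0.0018 -1.    ] [ 0.5894 -0.1369  0.1039] 1.9
```

View pics/ab.png

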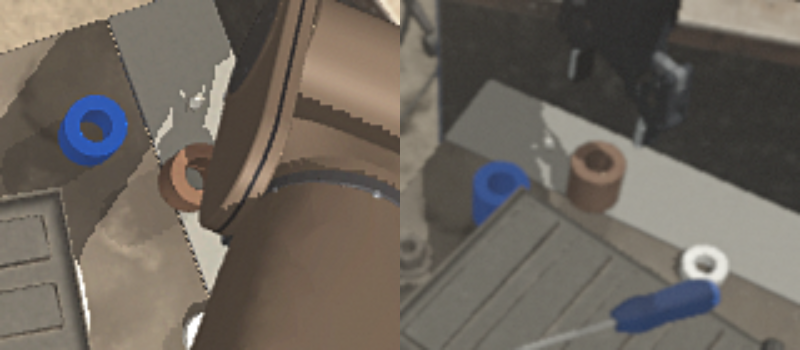

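The pictures show the tool above the brown bush (left panel (190,180), right panel (597,175)), with the blue one clear of it. Descending.

```bash
python3 -m crank '[[[4,-1,0],0,0],[[4,-1,30],0,0],[[4,-1,60],0,0],[[4,-1,80],0,0],[[4,-1,92],0,0],[[4,-1,92],0,0],[[4,-1,92],0,0],[[4,-1,92],0,0]]'; python3 -c "
from h import *
go(.5888,-.1327,.01,83)"
```

```text
time: 2.8
eef_pos: [0.5892, -0.1317, 0.0111]
tcp_rot: [0.749, 0.663, 0.001, 0.001]
contact_force: [0.3, -0.2, 0.6]
opening: 1.007
finger_force: 0.0
rows: [-1.1 -0.2  1.1] turn 0.0 cur yaw 83.03 tilt [ 0.0029 -0.0011 -1.    ] [ 0.5892 -0.1317  0.0111] 2.8
```

```bash
python3 -m crank '[[[-1,0,0],0,120],[[-1,0,0],0,255],[[-1,0,0],0,255],[[-1,0,0],0,255],[[-1,0,0],0,255],[[-1,0,0],0,255],[[-1,0,0],0,255],[[-1,0,0],0,255]]' 70; python3 -c "
from h import *
go(.5888,-.1327,.01,83)"
```

```text
time: 3.6
eef_pos: [0.5884, -0.1325, 0.0104]
tcp_rot: [0.749, 0.663, 0.0, 0.001]
contact_force: [-0.6, -0.1, 5.3]
opening: 0.605
finger_force: 72.9
rows: [-0.2  0.4  0.4] turn 0.0 cur yaw 83.04 tilt [ 1.1e-03 -6.0e-04 -1.0e+00] [ 0.5884 -0.1325  0.0104] 3.6
```

```bash
python3 -m crank '[[[-1,0,-15],0,255],[[-1,0,-50],0,255],[[-1,0,-90],0,255],[[-1,0,-130],0,255],[[-1,0,-170],0,255],[[-1,0,-205],0,255],[[-1,0,-225],0,255],[[-1,0,-225],0,255],[[-1,0,-225],0,255]]'; python3 -c "
from h import *
print(gw(-.075));go(*gw(-.075),.235,83)"
```

```text
time: 4.5
eef_pos: [0.5868, -0.1328, 0.2331]
tcp_rot: [0.749, 0.663, -0.0, -0.001]
contact_force: [-0.7, -0.3, -3.8]
opening: 0.604
finger_force: 74.0
[0.41085904 0.3154402 ]
rows: [ 423.5 -229.    -1.3] turn 0.0 cur yaw 83.03 tilt [-1.8e-03  8.0e-04 -1.0e+00] [ 0.5868 -0.1328  0.2331] 4.5
```

```bash
python3 -m crank '[[[26,-15,-2],0,255],[[62,-35,-2],0,255],[[99,-56,-2],0,255],[[136,-77,-2],0,255],[[173,-98,-2],0,255],[[210,-119,-2],0,255],[[246,-139,-2],0,255],[[283,-160,-2],0,255],[[320,-181,-2],0,255],[[355,-201,-2],0,255]]' && python3 -m crank '[[[30,-17,0],0,255],[[52,-29,0],0,255],[[64,-36,0],0,255],[[68,-38,0],0,255],[[68,-38,0],0,255],[[68,-38,0],0,255],[[68,-38,0],0,255]]'
python3 - <<'E'
from h import *
go(*gw(-.085),.06,83)
c=cam('top');s=cam('side')
im=np.hstack([cv2.resize(c['frame'][150:310,150:310],(400,400)),cv2.resize(s['frame'][180:370,180:370],(400,400))]);cv2.imwrite('pics/ac.png',im)
E
```

```text
time: 5.5
eef_pos: [0.4286, 0.2446, 0.233]
tcp_rot: [0.749, 0.663, -0.003, -0.001]
contact_force: [1.2, -0.3, -3.2]
opening: 0.6
finger_force: 74.2
time: 6.2
eef_pos: [0.4023, 0.3148, 0.2362]
tcp_rot: [0.749, 0.662, -0.0, 0.0]
contact_force: [-0.3, -0.3, -3.1]
opening: 0.607
finger_force: 74.2
rows: [  1.8  -1.6 176.2] turn -0.1 cur yaw 82.94 tilt [-1.e-04 -4.e-04 -1.e+00] [0.4023 0.3148 0.2362] 6.2
```

View pics/ac.png

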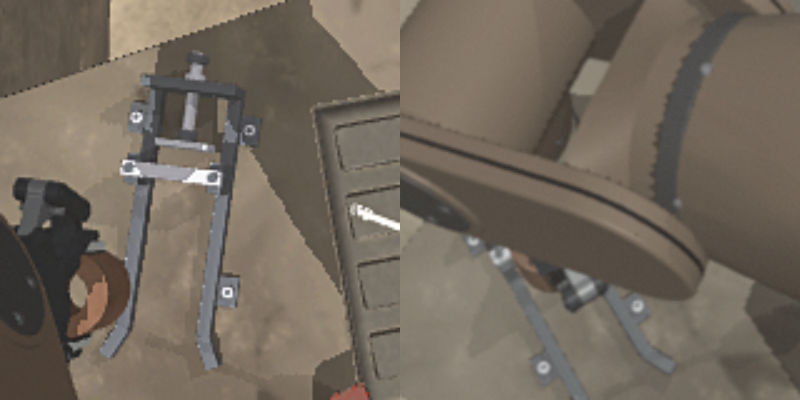

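The bush hangs between the fingers (left panel (97,295)), shifted left by parallax as expected. The lane is clear. I'll lower it to just above the fences and measure it again.

```bash
python3 -m crank '[[[2,-2,25],0,255],[[2,-2,70],0,255],[[2,-2,115],0,255],[[2,-2,150],0,255],[[2,-2,176],0,255],[[2,-2,186],0,255],[[2,-2,191],0,255],[[2,-2,191],0,255],[[2,-2,191],0,255]]'
python3 - <<'E'
from h import *
go(*gw(-.085),.02,83); print(gx())
for n in('top','side'):
    c=cam(n);P=pts(c);d=P[...,:2]-gw(-.085);b,g,r=[c['frame'][...,i].astype(float) for i in range(3)]
    m=(c['range_z']>0)&(np.hypot(d[...,0],d[...,1])<.034)&(r>b*1.35)&(r>30)&(P[...,2]<.1)&(P[...,2]>.02)
    q=P[m]; print(n,len(q)); 
    if len(q)<20: continue
    zt=np.percentile(q[:,2],90);q=q[q[:,2]>zt-.006]
    ex=(gw(1)-gw(0));ey=gw(0,1)-gw(0);g2=np.c_[(q[:,:2]-G)@ex,(q[:,:2]-G)@ey]
    print(zt,g2.min(0),g2.max(0),len(q))
c=load('top');cv2.imwrite('pics/ad.png',cv2.resize(c['frame'][170:320,150:300],(600,600)))
E
```

```text
time: 7.2
eef_pos: [0.4015, 0.3186, 0.0471]
tcp_rot: [0.749, 0.663, 0.002, 0.0]
contact_force: [0.4, -0.2, -3.5]
opening: 0.603
finger_force: 74.2
rows: [-2.1 -0.4 27.1] turn 0.0 cur yaw 83.03 tilt [ 0.0031  0.0016 -1.    ] [0.4015 0.3186 0.0471] 7.2
(np.float64(-0.0847), np.float64(0.002), np.float64(0.0471))
top 246
0.08659448889481564 [-0.101574   -0.02442656] [-0.05911453 -0.0059984 ] 137
side 0
```

View pics/ad.png

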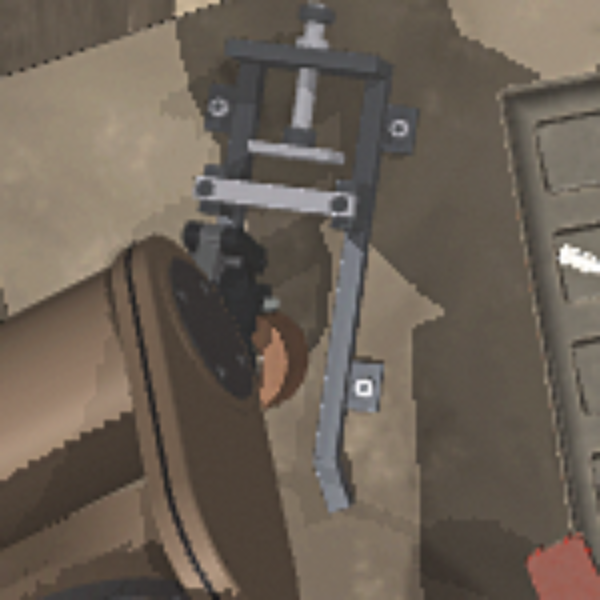

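```bash
python3 -m crank '[[[-2,0,0],0,255],[[-2,0,5],0,255],[[-2,0,5],0,255],[[-2,0,5],0,255]]'
python3 - <<'E'
from h import *
go(*gw(-.085),.0105,83); print(gx())
for n in('top',):
    c=cam(n);P=pts(c);d=P[...,:2]-gw(-.085);b,g,r=[c['frame'][...,i].astype(float) for i in range(3)]
    m=(c['range_z']>0)&(np.hypot(d[...,0],d[...,1])<.034)&(r>b*1.35)&(r>30)&(P[...,2]<.1)&(P[...,2]>.02)
    q=P[m];zt=np.percentile(q[:,2],90);q=q[q[:,2]>zt-.006]
    ex=(gw(1)-gw(0));ey=gw(0,1)-gw(0);g2=np.c_[(q[:,:2]-G)@ex,(q[:,:2]-G)@ey]
    print(zt,np.sort(g2[:,1])[:6])
E
```

```text
time: 7.7
eef_pos: [0.3995, 0.3159, 0.04]
tcp_rot: [0.749, 0.663, -0.0, -0.0]
contact_force: [1.0, 1.0, -3.9]
opening: 0.602
finger_force: 74.2
rows: [ 1.   1.4 29.5] turn 0.0 cur yaw 83.03 tilt [-6.e-04 -2.e-04 -1.e+00] [0.3995 0.3159 0.04  ] 7.7
(np.float64(-0.0864), np.float64(-0.001), np.float64(0.04))
0.07941282015522082 [-0.02761298 -0.026973   -0.02688222 -0.02682219 -0.02674736 -0.02654546]
```

```bash
python3 -m crank '[[[1,0,0],0,255],[[1,0,8],0,255],[[1,0,16],0,255],[[1,0,22],0,255],[[1,0,26],0,255],[[1,0,28],0,255],[[1,0,28],0,255],[[1,0,28],0,255]]'; python3 -c "
from h import *
go(*gw(-.085),.0105,83); print(gx())"
```

```text
time: 8.55
eef_pos: [0.4001, 0.3171, 0.0125]
tcp_rot: [0.749, 0.663, 0.0, 0.0]
contact_force: [0.4, 0.9, -3.0]
opening: 0.604
finger_force: 74.2
rows: [-0.3  0.9  2. ] turn 0.0 cur yaw 83.03 tilt [ 3.e-04  2.e-04 -1.e+00] [0.4001 0.3171 0.0125] 8.55
(np.float64(-0.0859), np.float64(0.0003), np.float64(0.0125))
```

```bash
python3 -m crank '[[[0,0,1],0,255],[[0,0,2],0,255],[[0,0,2],0,255]]'; python3 -m crank '[[[0,0,0],0,200],[[0,0,0],0,120],[[0,0,0],0,60],[[0,0,0],0,0],[[0,0,0],0,0],[[0,0,0],0,0],[[0,0,0],0,0]]';  python3 -c "
from h import *
print(gx())"
```

```text
time: 8.85
eef_pos: [0.4002, 0.3172, 0.0109]
tcp_rot: [0.749, 0.663, 0.0, 0.0]
contact_force: [-1.6, 0.0, -0.3]
opening: 0.602
finger_force: 74.4
time: 9.55
eef_pos: [0.3999, 0.317, 0.0103]
tcp_rot: [0.749, 0.663, 0.0, 0.0]
contact_force: [0.3, 0.1, -0.4]
opening: 0.998
finger_force: 0.0
(np.float64(-0.086), np.float64(0.0002), np.float64(0.0103))
```

```bash
python3 -m crank '[[[0,0,-20],0,0],[[0,0,-60],0,0],[[0,0,-90],0,0],[[0,0,-90],0,0],[[0,0,-90],0,0]]'
python3 - <<'E'
from h import *
print(get_state()['qpos'].round(2)); go(*gw(-.15),.1,-7)
E
```

```text
time: 10.05
eef_pos: [0.4002, 0.3172, 0.1009]
tcp_rot: [0.749, 0.663, 0.001, 0.0]
contact_force: [-0.6, 0.2, 0.4]
opening: 1.003
finger_force: 0.0
[0.47 0.08 2.08 0.   0.99 0.59]
rows: [ -0.4 -64.2   0.8] turn 90.0 cur yaw 83.03 tilt [ 1.5e-03  8.0e-04 -1.0e+00] [0.4002 0.3172 0.1009] 10.05
```

```bash
python3 -m crank '[[[0,-30,0],0,0],[[0,-64,0],20,100],[[0,-64,0],90,255],[[0,-64,0],90,255],[[0,-64,0],90,255],[[0,-64,0],90,255],[[0,-64,0],90,255],[[0,-64,0],90,255],[[0,-64,0],90,255],[[0,-64,0],90,255]]' 40;  python3 -m crank '[[[0,0,0],20,255],[[0,0,0],20,255],[[0,0,0],20,255],[[0,0,0],20,255]]'
python3 - <<'E'
from h import *
print(get_state()['qpos'].round(2)); go(*gw(-.15),.014,-7);print(gx())
c=cam('top');P=pts(c);q=P[c['range_z']>0];ex=(gw(1)-gw(0));ey=gw(0,1)-gw(0)
g=np.c_[(q[:,:2]-G)@ex,(q[:,:2]-G)@ey]
m=(abs(g[:,1])<.035)&(g[:,0]>-.13)&(g[:,0]<-.04)&(q[:,2]>.04)&(q[:,2]<.056)
print(m.sum(),g[m].min(0),g[m].max(0),np.median(q[m,2]))
E
```

```text
time: 11.05
eef_pos: [0.335, 0.3239, 0.0981]
tcp_rot: [0.999, 0.046, -0.002, 0.001]
contact_force: [-0.1, 0.6, 0.4]
opening: -0.002
finger_force: 0.0
time: 11.45
eef_pos: [0.3351, 0.3239, 0.0983]
tcp_rot: [0.992, -0.125, -0.002, 0.001]
contact_force: [0.5, -0.6, -0.8]
opening: 0.004
finger_force: 0.0
[ 0.55 -0.02  2.18 -0.    0.98  2.37]
rows: [ 1.4 -1.2 84.3] turn -7.3 cur yaw -14.31 tilt [-0.0035 -0.0022 -1.    ] [0.3351 0.3239 0.0983] 11.45
(np.float64(-0.1512), np.float64(-0.0008), np.float64(0.0983))
434 [-0.1092708 -0.0256903] [-0.05740653  0.02651986] 0.04878939502427071
```

```bash
python3 -m crank '[[[0,-1,0],-7.3,255],[[0,-1,30],-7.3,255],[[0,-1,60],-7.3,255],[[0,-1,80],-7.3,255],[[0,-1,84],-7.3,255],[[0,-1,84],-7.3,255],[[0,-1,84],-7.3,255],[[0,-1,84],-7.3,255]]'
python3 - <<'E'
from h import *
go(*gw(-.13),.014,-7);print(gx())
E
```

```text
time: 12.3
eef_pos: [0.3376, 0.3263, 0.0176]
tcp_rot: [0.998, -0.061, 0.001, -0.001]
contact_force: [0.4, -0.6, 0.2]
opening: -0.004
finger_force: 0.0
rows: [19.1  1.9  3.6] turn -0.0 cur yaw -7.0 tilt [ 0.0022  0.0014 -1.    ] [0.3376 0.3263 0.0176] 12.3
(np.float64(-0.1491), np.float64(0.0019), np.float64(0.0176))
```

```bash
python3 -m crank '[[[5,2,1],0,255],[[10,2,2],0,255],[[15,2,2],0,255],[[20,2,2],0,255],[[24,2,2],0,255],[[28,2,2],0,255],[[32,2,2],0,255],[[36,2,2],0,255],[[40,2,2],0,255],[[40,2,2],0,255]]'
python3 - <<'E'
from h import *
go(*gw(-.065),.015,-7);print(gx())
c=cam('top');P=pts(c);q=P[c['range_z']>0];ex=(gw(1)-gw(0));ey=gw(0,1)-gw(0)
g=np.c_[(q[:,:2]-G)@ex,(q[:,:2]-G)@ey]
m=(abs(g[:,1])<.035)&(g[:,0]>-.12)&(g[:,0]<-.012)&(q[:,2]>.04)&(q[:,2]<.056)
print(m.sum(),g[m].min(0),g[m].max(0),np.median(q[m,2]))
cv2.imwrite('pics/ae.png',cv2.resize(c['frame'][170:320,150:300],(600,600)))
E
```

```text
time: 13.3
eef_pos: [0.3768, 0.3188, 0.0144]
tcp_rot: [0.998, -0.061, 0.0, -0.0]
contact_force: [-0.0, 1.0, -0.3]
opening: 0.003
finger_force: 0.0
rows: [44.2 -0.8 -0.6] turn -0.0 cur yaw -7.03 tilt [ 9.e-04  2.e-04 -1.e+00] [0.3768 0.3188 0.0144] 13.3
(np.float64(-0.1092), np.float64(-0.0008), np.float64(0.0144))
326 [-0.1012297  -0.02573548] [-0.04413492  0.02550859] 0.048989691106347155
```

View pics/ae.png

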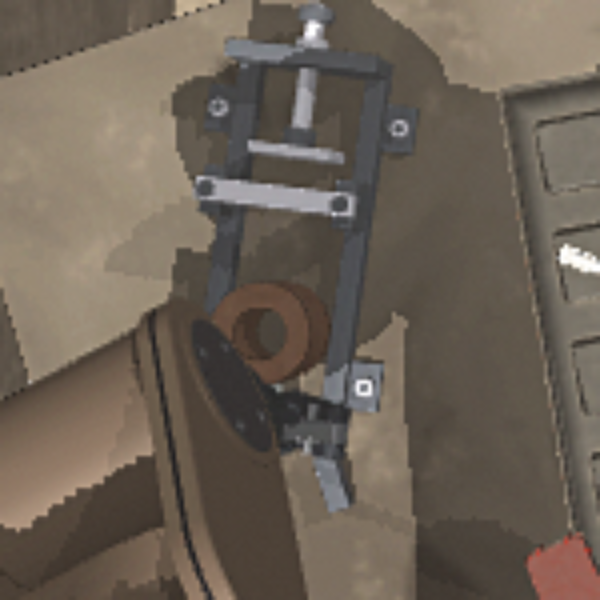

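The bush (270,330) is upright in the lane, in front of the bar (275,195), and the shut fingers are behind it. Bush centre ≈ −0.070, about 39 mm ahead of the TCP. Pushing on.

```bash
python3 -m crank '[[[5,0,0],0,255],[[11,0,0],0,255],[[17,0,0],0,255],[[23,0,0],0,255],[[29,0,0],0,255],[[35,0,0],0,255],[[40,0,0],0,255],[[44,0,0],0,255],[[44,0,0],0,255]]'; python3 -c "
from h import *
print(gx());c=get_state()['contact_force'];print(c@np.r_[gw(1)-gw(0),0])"
python3 -m crank '[[[2,0,0],0,255],[[4,0,0],0,255],[[6,0,0],0,255],[[8,0,0],0,255],[[10,0,0],0,255],[[12,0,0],0,255],[[12,0,0],0,255]]'; python3 -c "
from h import *
print(gx());c=get_state()['contact_force'];print(c@np.r_[gw(1)-gw(0),0])"
```

```text
time: 14.25
eef_pos: [0.4207, 0.3135, 0.0146]
tcp_rot: [0.998, -0.061, 0.001, -0.0]
contact_force: [-0.1, -0.2, 1.0]
opening: -0.001
finger_force: 0.0
(np.float64(-0.065), np.float64(-0.0007), np.float64(0.0146))
-0.12014198051737465
time: 14.95
eef_pos: [0.4322, 0.312, 0.0143]
tcp_rot: [0.998, -0.061, 0.0, -0.0]
contact_force: [-1.2, -0.4, 0.2]
opening: 0.004
finger_force: 0.2
(np.float64(-0.0534), np.float64(-0.0008), np.float64(0.0143))
-1.172463474862839
```

```bash
cat > f.py <<'E'
from h import *
print(gx(),get_state()['contact_force']@np.r_[gw(1)-gw(0),0],get_state()['time'])
E
python3 -m crank '[[[1,0,0],0,255],[[2,0,0],0,255],[[3,0,0],0,255],[[4,0,0],0,255],[[5,0,0],0,255],[[5,0,0],0,255],[[5,0,0],0,255]]'|grep force; python3 f.py
python3 -m crank '[[[0.5,0,0],0,255],[[1,0,0],0,255],[[1,0,0],0,255],[[1,0,0],0,255]]'|grep force; python3 f.py
python3 -m crank '[[[0.5,0,0],0,255],[[1,0,0],0,255],[[1,0,0],0,255],[[1,0,0],0,255]]'|grep force; python3 f.py
```

```text
contact_force: [-0.3, -0.1, -0.2]
finger_force: 0.3
(np.float64(-0.0488), np.float64(-0.0009), np.float64(0.0143)) -0.3027885003949156 15.65
contact_force: [-2.0, 0.8, 0.7]
finger_force: 0.6
(np.float64(-0.048), np.float64(-0.0009), np.float64(0.0143)) -2.043514885908784 16.05
contact_force: [-0.7, 0.8, -0.1]
finger_force: 0.5
(np.float64(-0.0469), np.float64(-0.0009), np.float64(0.0143)) -0.8097067323302313 16.45
```

```bash
python3 -m crank '[[[0.5,0,0],0,255],[[1,0,0],0,255],[[1,0,0],0,255],[[1,0,0],0,255]]'|grep force; python3 f.py
```

```text
contact_force: [-0.8, -0.3, -0.3]
finger_force: 0.5
(np.float64(-0.0459), np.float64(-0.0009), np.float64(0.0143)) -0.758457094782911 16.85
```

```bash
python3 -m crank '[[[0.3,0,0],0,255],[[0.6,0,0],0,255],[[0.6,0,0],0,255],[[0.6,0,0],0,255]]'|grep force; python3 f.py
```

```text
contact_force: [-1.2, 0.1, -1.0]
finger_force: 0.6
(np.float64(-0.0454), np.float64(-0.0009), np.float64(0.0143)) -1.2111288909907247 17.25
```

```bash
python3 -m crank '[[[0.3,0,0],0,255],[[0.6,0,0],0,255],[[0.6,0,0],0,255],[[0.6,0,0],0,255]]'|grep force; python3 f.py
```

```text
contact_force: [-0.7, 0.6, -0.1]
finger_force: 0.5
(np.float64(-0.0447), np.float64(-0.0009), np.float64(0.0143)) -0.7644266213671727 17.65
```

```bash
python3 -m crank '[[[0.3,0,0],0,255],[[0.6,0,0],0,255],[[0.6,0,0],0,255],[[0.6,0,0],0,255]]'|grep force; python3 f.py
```

```text
contact_force: [-1.5, 0.5, -1.2]
finger_force: 0.5
(np.float64(-0.0441), np.float64(-0.0009), np.float64(0.0143)) -1.575593340605614 18.05
```

```bash
python3 -m crank '[[[0.3,0,0],0,255],[[0.5,0,0],0,255],[[0.5,0,0],0,255],[[0.5,0,0],0,255]]'|grep force; python3 f.py
```

```text
contact_force: [-1.4, 0.4, -1.0]
finger_force: 0.5
(np.float64(-0.0436), np.float64(-0.0009), np.float64(0.0143)) -1.4520738972252054 18.45
```

```bash
python3 -m crank '[[[0.3,0,0],0,255],[[0.5,0,0],0,255],[[0.5,0,0],0,255],[[0.5,0,0],0,255]]'|grep force; python3 f.py
```

```text
contact_force: [-0.4, 0.4, -0.9]
finger_force: 0.5
(np.float64(-0.0431), np.float64(-0.0009), np.float64(0.0143)) -0.48048760856751216 18.85
```

```bash
python3 -m crank '[[[0.3,0,0],0,255],[[0.5,0,0],0,255],[[0.5,0,0],0,255],[[0.5,0,0],0,255]]'|grep force; python3 f.py
```

```text
contact_force: [-3.2, 0.3, 1.0]
finger_force: 1.2
(np.float64(-0.0429), np.float64(-0.0009), np.float64(0.0143)) -3.1765173017403097 19.25
```

```bash
python3 -m crank '[[[0.3,0,0],0,255],[[0.5,0,0],0,255],[[0.5,0,0],0,255],[[0.5,0,0],0,255]]'|grep force; python3 f.py
```

```text
contact_force: [-6.0, 0.6, 1.6]
finger_force: 2.5
(np.float64(-0.0426), np.float64(-0.0009), np.float64(0.0143)) -6.000753121724771 19.65
```

```bash
python3 -m crank '[[[0.3,0,0],0,255],[[0.5,0,0],0,255],[[0.5,0,0],0,255],[[0.5,0,0],0,255]]'|grep force; python3 f.py
```

```text
contact_force: [-5.0, 1.8, 2.9]
finger_force: 3.0
(np.float64(-0.0425), np.float64(-0.0009), np.float64(0.0142)) -5.180671432559464 20.05
```

```bash
python3 -m crank '[[[0.3,0,0],0,255],[[0.3,0,0],0,255]]'|grep force; python3 f.py
python3 -m crank '[[[0,0,0],0,255]]'|grep force; python3 f.py; python3 -m crank '[[[0,0,0],0,255]]'|grep force; python3 f.py
```

```text
contact_force: [-6.7, 0.9, 3.3]
finger_force: 3.3
(np.float64(-0.0424), np.float64(-0.001), np.float64(0.0141)) -6.733777153964845 20.25
contact_force: [-6.2, 0.7, 3.3]
finger_force: 3.3
(np.float64(-0.0424), np.float64(-0.001), np.float64(0.0141)) -6.19540611972972 20.35
contact_force: [-5.7, 1.3, 3.3]
finger_force: 3.3
(np.float64(-0.0424), np.float64(-0.0009), np.float64(0.0141)) -5.782558372609147 20.45
```

```bash
python3 -m crank '[[[0.3,0,0],0,255],[[0.6,0,0],0,255],[[0.6,0,0],0,255]]'|grep force; python3 f.py
python3 -m crank '[[[0,0,0],0,255]]'|grep force; python3 f.py
```

```text
contact_force: [-7.3, 1.8, 3.5]
finger_force: 3.8
(np.float64(-0.0423), np.float64(-0.001), np.float64(0.014)) -7.42212032273611 20.75
contact_force: [-7.2, 1.1, 3.3]
finger_force: 3.8
(np.float64(-0.0423), np.float64(-0.001), np.float64(0.014)) -7.267907984482583 20.85
```

```bash
python3 -m crank '[[[0.3,0,0],0,255],[[0.3,0,0],0,255],[[0.3,0,0],0,255]]'|grep force; python3 f.py
python3 -m crank '[[[0,0,0],0,255]]'|grep force; python3 f.py
```

```text
contact_force: [-7.0, 1.3, 3.2]
finger_force: 4.1
(np.float64(-0.0422), np.float64(-0.0011), np.float64(0.014)) -7.07252497767336 21.15
contact_force: [-8.1, 2.1, 4.4]
finger_force: 4.1
(np.float64(-0.0422), np.float64(-0.0011), np.float64(0.014)) -8.32994784611569 21.25
```

```bash
python3 -m crank '[[[0.3,0,0],0,255],[[0.6,0,0],0,255],[[0.9,0,0],0,255],[[0.9,0,0],0,255]]'|grep force; python3 f.py
python3 -m crank '[[[0,0,0],0,255]]'|grep force; python3 f.py
```

```text
contact_force: [-8.5, 1.3, 4.2]
finger_force: 4.9
(np.float64(-0.0421), np.float64(-0.0012), np.float64(0.0138)) -8.545535778385812 21.65
contact_force: [-10.7, 2.1, 4.1]
finger_force: 4.9
(np.float64(-0.042), np.float64(-0.0012), np.float64(0.0138)) -10.893458731919658 21.75
```

```bash
python3 -m crank '[[[0.3,0,0],0,255],[[0.5,0,0],0,255],[[0.5,0,0],0,255],[[0.5,0,0],0,255]]'|grep force; python3 f.py
python3 -m crank '[[[0,0,0],0,255]]'|grep force; python3 f.py
```

```text
contact_force: [-11.3, 1.9, 5.7]
finger_force: 5.5
(np.float64(-0.042), np.float64(-0.0012), np.float64(0.0137)) -11.442211931717747 22.15
contact_force: [-10.9, 2.4, 5.0]
finger_force: 5.5
(np.float64(-0.042), np.float64(-0.0012), np.float64(0.0137)) -11.063355952296044 22.25
```

```bash
python3 -m crank '[[[0.1,0,0],0,255],[[0.1,0,0],0,255],[[0.1,0,0],0,255],[[0.1,0,0],0,255],[[0.1,0,0],0,255],[[0.1,0,0],0,255]]'|grep force; python3 f.py; python3 -m crank '[[[0,0,0],0,255],[[0,0,0],0,255],[[0,0,0],0,255],[[0,0,0],0,255],[[0,0,0],0,255],[[0,0,0],0,255]]'|grep force; python3 f.py
python3 -m crank '[[[-0.3,0,0],0,255],[[-0.6,0,0],0,255],[[-0.9,0,0],0,255],[[-1.2,0,0],0,255],[[-1.5,0,0],0,255],[[-1.8,0,0],0,255],[[-2.1,0,0],0,255],[[-2.4,0,0],0,255],[[-2.7,0,0],0,255],[[-3,0,0],0,255]]'|grep force; python3 f.py
python3 -m crank '[[[-0.3,0,0],0,255],[[-0.6,0,0],0,255],[[-0.9,0,0],0,255],[[-1.2,0,0],0,255],[[-1.5,0,0],0,255],[[-1.8,0,0],0,255],[[-2.1,0,0],0,255],[[-2.4,0,0],0,255],[[-2.7,0,0],0,255],[[-3,0,0],0,255]]'|grep force; python3 f.py
```

```text
contact_force: [-10.4, 1.5, 5.0]
finger_force: 5.6
(np.float64(-0.042), np.float64(-0.0012), np.float64(0.0137)) -10.497512625912895 22.85
contact_force: [-10.4, 1.5, 6.2]
finger_force: 5.6
(np.float64(-0.042), np.float64(-0.0012), np.float64(0.0137)) -10.521671406338479 23.45
contact_force: [-3.7, -0.1, -1.9]
finger_force: 1.9
(np.float64(-0.0423), np.float64(-0.0012), np.float64(0.0138)) -3.630609130063621 24.45
contact_force: [-0.4, 0.1, -0.3]
finger_force: 0.0
(np.float64(-0.0446), np.float64(-0.0007), np.float64(0.0146)) -0.45288727937576534 25.45
```

```bash
python3 -m crank '[[[-1,0,0],0,255],[[-3,0,0],0,255],[[-8,0,0],0,255],[[-20,0,0],0,255],[[-45,0,0],0,255],[[-55,0,0],0,255],[[-55,0,-40],0,255],[[-55,0,-90],0,255],[[-80,0,-130],0,255],[[-80,0,-130],0,255]]'
python3 - <<'E'
from h import *
print(gx())
c=cam('top');P=pts(c);q=P[c['range_z']>0];ex=(gw(1)-gw(0));ey=gw(0,1)-gw(0)
g=np.c_[(q[:,:2]-G)@ex,(q[:,:2]-G)@ey]
m=(abs(g[:,1])<.031)&(g[:,0]>-.05)&(g[:,0]<-.008)&(q[:,2]>.04)&(q[:,2]<.053)
print(m.sum(),g[m].min(0),g[m].max(0),np.median(q[m,2]))
cv2.imwrite('pics/af.png',cv2.resize(c['frame'][170:320,150:300],(600,600)))
E
```

```text
time: 26.45
eef_pos: [0.3628, 0.3231, 0.151]
tcp_rot: [0.998, -0.06, 0.005, -0.004]
contact_force: [0.8, 0.5, -0.5]
opening: 0.003
finger_force: 0.0
(np.float64(-0.1237), np.float64(0.0017), np.float64(0.151))
180 [-0.02899516 -0.03008973] [-0.00800339  0.03046256] 0.04895617430444216
```

View pics/af.png

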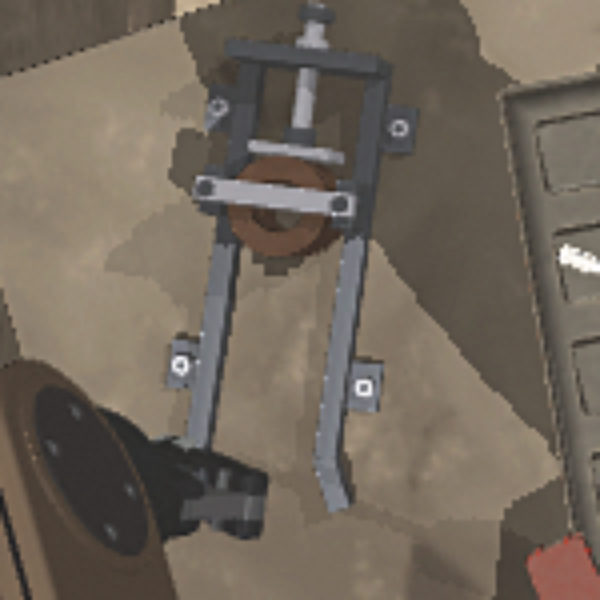

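The bush stands under the bar (285,205) against the pad (295,152), and the tool is well clear. Handing in.

```bash
python3 -m crank '[[[0,0,0],0,255],[[0,0,0],0,255],[[0,0,0],0,255]]' | head -3; python3 -c "
from plant import ctrl
print(ctrl.sign_off())"
```

```text
time: 26.8
eef_pos: [0.3604, 0.32, 0.1424]
tcp_rot: [0.998, -0.061, -0.002, 0.001]
the job is handed in; nothing more can be done
None
```

I handed the job in at 26.8 s: the bush passed under the bar, was held for over a second at about 10.5 N of push (roughly 9 N on the pad after friction, estimated), was eased off slowly, and stands under the bar with the tool clear; the hand-in returned no verdict.

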